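# Show the underside of a strip carrier to the inspection camera

### The job

Slide the reader's orange transport lock all the way to its far end stop, away from the blue strip carrier, then lift the carrier out of the reader by its grip and present it to the upward-looking inspection camera: level, upright, centred over the camera's window, lengthwise along the window, with its underside at the height of the red pointer. Finish while holding it still there in the air: do not put it down or let go. Keep the carrier from tipping on the way, leave the pointer where it is set and do not disturb the jar, the tip box or the tube rack.

Things in the scene. Friction and masses are not known exactly. Their poses are not given: they have to be found in the camera images.
- reader: Fixed strip reader: black deck, top 50 mm above the bench, x -100 to 140, y -100 to 130 mm; white housing from x = 135 mm on, 122 mm high. Origin: on the bench under the nest's centre, +z up. Nest: on the deck within four aluminium lips 8 mm high, 114 mm (y) x 38 mm (x), so 2 mm play round the carrier. Lock track: 6 mm high, along y at x = -65 mm.
- lock (a joint): Reader's orange transport lock: travel along the reader's +y in m, 0 to 0.050 (end stop, unlocked); starts at 0 to 0.010. Friction about 1.5 N; stays where left. Its tongue (12 mm wide in y, 4 mm thick) reaches from the grip along +x over one half of the carrier's body, 2 mm above it, and holds it down; at the end stop it is 25 mm clear of the carrier's end.
- lock_grip (a point): Centre of the top face of the lock's orange grip, a block 24 mm (reader's x) x 18 mm (reader's y, the sliding direction) x 40 mm high, top 96.5 mm above the bench, foot just above the track. At reader x = -65 mm, y = 36 mm + lock. The tongue leaves it on its +x side, 12 to 16 mm above its foot.
- carrier: Blue strip carrier with 16 small wells, loose, about 0.12 kg (varies): flat body 34 mm (x) x 110 mm (y, lengthwise) x 16 mm high, with an upright grip in the middle of its top, 12 mm (x) x 30 mm (y), from 16 to 50 mm above the underside. Origin: centre of the underside, +z up. Same after half a turn. Starts seated in the nest, its y along the reader's y.
- station: Fixed inspection station: black block 90 mm (x) x 130 mm (y) x 55 mm high; in its top, a bluish camera window 30 x 100 mm, lengthwise along y, between two white light bars. Origin: on the bench under the window's centre, +z up. A steel post, 12 mm thick, 250 mm high, at x = 0, y = -135 mm carries the red pointer. The carrier may lie either way round.
- window (a point): Centre of the camera's window, on the station's top face, 56 mm above the bench.
- pointer_tip (a point): Tip of the red pointer, a level rod 6 mm thick on a red collar (26 mm wide, 16 mm high) on the post, pointing to the window; tip at y = -85 mm in the station's frame. The height of the tip, 130 to 205 mm above the bench, is where the carrier's underside has to be. The collar is held by friction (about 8 N).
- jar: Amber glass jar with a black lid, 46 mm in diameter, 75 mm high, loose. Origin: centre of its underside. Leave alone.
- tip_box: Blue box of tips with a pale lid, 80 x 110 x 53 mm high, loose. Origin: centre of its underside. Leave alone.
- tube_rack: White rack, 60 x 140 x 35 mm, with nine capped tubes standing up to 87 mm above the bench, loose, one piece. Origin: centre of its underside. Leave alone.
Mind the look-alikes: they are no part of the job. Of the things that look like the station, the larger one is meant. What is shaped like the carrier but turquoise is not meant.

How it is judged:
By the outcome, as a careful person would: the job done as asked, in the order asked, and still so for the second after the job is handed in, while the arm keeps its last pose, push and grip.
It also fails if it takes over 43 s, if anything falls off the work surface, if the arm or the gripper's body presses on something with over 40 N, if the wrist force passes 120 N, or if a joint passes its speed limit or range.

### The arm

A 6-joint arm with a two-finger parallel gripper is mounted at the origin on the work surface. World frame = base frame: x ahead of the robot, y to its left, z up, the work surface at z = 0. Lengths are in mm, angles in rad, forces in N, time in s.
With the tool pointing down it reaches from about 400 to 925 mm from the base axis. Payload 12.5 kg.
Tool frame: the origin (TCP) lies midway between the tips of the shut fingers; the grasp point (between the pads) lies 19 mm behind it (env.grip_depth is the distance from the TCP to the grasp point, in mm); z points along the fingers, y is the line along which they close (so a half turn about z gives the same grasp; the last joint's range is limited). The gripper opens to 95 mm and grips with 3 to 60 N. Pads are 20 mm wide; open, the fingers measure 119 mm over their backs; the gripper's body (75 mm by 180 mm) begins 59 mm behind the grasp point.
Start: joints at [1.069, 0.491, 1.559, -0, 1.092, -0.106], TCP at [240.952, 576.705, 214.661] pointing down, gripper open.
Joint ranges: [-3.1, 3.1], [-0.84, 2.19], [0.05, 2.79], [-1.13, 4.28], [0.06, 2.93], [-2.69, 2.69]. Speed limits (rad/s): [2.22, 2.22, 2.79, 3.14, 3.14, 3.14].

### API

Orientations are given as [roll, pitch, yaw] about the fixed x, y, z axes, in that order (R = Rz(yaw) Ry(pitch) Rx(roll)).
In Python, from cell import monitor, viewer, order, env gives the robot as it stands.
- The arm moves only by the tool move_arm, never from a script. Its argument "moves" is one flat list of numbers, 4 for each row, row after row: the shift along the tool's x, y, z normalised to -1 to 1, where 1 is 0.15 m, then the turn about the tool's z normalised to -1 to 1, where 1 is pi/2 rad. A call has 1 to 10 rows; each row shifts and turns the commanded pose from where the row before left it, along the tool's axes as they then stand; what a row does not reach is not made up. A row lasts 1/8 s, in which the tool goes at most 62.5 mm and 10.7 degrees, less where a joint would pass 70% of its speed; a pose out of reach is approached as far as the arm can. A call with a number of a shift or a turn outside -1 to 1 is refused whole. A call with a gripper value outside its range is refused whole. "claw" is the finger opening in mm, from 0 to 95.1, set as the call begins (left out, the last holds). The fingers move at their own pace and stop on an object; the grip force is fixed at half the most. Time passes only in rows, so rows that do not move let the fingers close. It gives the time, the measured TCP pose, the force, the opening and the grip force at its end, in the units of the state.
- monitor.state(): the state, without advancing time (a new reading comes with each control period).
- viewer.read_camera(name): name is "scene" or "top" or "wrist"; returns the picture (480x640x3 uint8, red, green, blue); there is no depth.
- viewer.camera_info(name): a dict with "K" (3x3 intrinsics, pixels), "camera_from_world" (4x4, takes a point from world to camera coordinates). Camera axes: x right, y down, z forward; pixel columns grow to the right and rows downward; lengths in mm; the calibration is good to about 2 mm. A picture is of the moment at which its call begins: read the wrist's pose just before it. camera_info takes no time and is no camera call; for the wrist camera it gives the pose at the moment of the call.
- order.job_done(): hands the job in; it is judged then, once.
The state is a dict: "t": time; "joints": joint angles; "qvel": joint speeds; "tau": joint torques, N m; "eef_pos": TCP position; "tcp_rot": TCP orientation; "ft_force": force on the tool from outside, world axes, zero at the start; "moment": the same for the moment, N m; "opening": opening from 0.0 (shut) to 1.0 (fully open); "grip_force": force on a finger pad.
Only numpy, scipy, OpenCV 4.12 (cv2) and the standard library are available. Lean on these libraries where they do the work, as an engineer would, in place of code of your own. Each camera call takes 0.05 s, during which the arm holds its last target. There are 200 camera calls.

## Working session

There is one attempt and no reset: what is moved stays moved. The work goes in short steps, Python scripts to look and compute and a tool call to move; the robot and the scene stay as the last step left them, time stands still between calls to the robot, and variables do not carry over. Pictures are saved under pics/ and viewed, at most 10 in all, crops included, and the job is handed in when it is done.

Besides the shell and the picture viewer there is one more tool, called after "Request:" as name(argument=value, ...) on one line, values as JSON. move_arm: Moves the arm, as the interface text tells. Scaled input: -1 to 1 covers 0.15 m each way for a shift and pi/2 rad each way for a turn. Its arguments: {"type":"object","properties":{"moves":{"type":"array"},"claw":{"type":"number"}},"required":["moves"]}

```bash
ls; mkdir -p pics
python3 - <<'E'
from cell import monitor, viewer, order, env
import cv2, numpy as np
s=monitor.state(); print(s)
ims={}
for n in("scene","top","wrist"):
    i=viewer.camera_info(n); print(n,np.round(i["K"],1).tolist(),np.round(i["camera_from_world"],3).tolist())
    cv2.imwrite(f"pics/{n}0.png",viewer.read_camera(n)[:,:,::-1])
E
```

```text
pics
{'t': 0.0, 'joints': array([ 1.06939489e+00,  4.91572539e-01,  1.55946228e+00, -2.38049845e-05,
        1.09171777e+00, -1.05600880e-01]), 'qvel': array([-0.0003539 ,  0.00078329,  0.00157845, -0.000852  , -0.00096494,
       -0.00036835]), 'tau': array([-3.89990397e-03, -6.12638354e+01, -2.58187115e+01,  6.91193040e-02,
        4.80989506e-02, -1.10467017e-04]), 'eef_pos': array([240.82818285, 576.4610504 , 214.04927567]), 'tcp_rot': array([-3.14043695e+00, -1.01267962e-04,  2.74580302e+00]), 'ft_force': array([ 0.35353228,  0.04862619, -0.49679681]), 'moment': array([-0.0137522 ,  0.00913433,  0.01492322]), 'grip_force': 0.0, 'opening': 1.001609841267864}
scene [[618.0, 0.0, 324.5], [0.0, 618.0, 242.9], [0.0, 0.0, 1.0]] [[0.07, 0.997, -0.021, -89.175], [0.688, -0.064, -0.723, -255.972], [-0.722, 0.036, -0.691, 1718.853], [0.0, 0.0, 0.0, 1.0]]
top [[610.6, 0.0, 320.5], [0.0, 610.6, 236.2], [0.0, 0.0, 1.0]] [[0.007, -1.0, 0.012, 47.467], [-0.998, -0.007, -0.059, 501.096], [0.059, -0.012, -0.998, 1413.373], [0.0, 0.0, 0.0, 1.0]]
wrist [[376.1, 0.0, 315.7], [0.0, 376.1, 236.8], [0.0, 0.0, 1.0]] [[0.385, 0.923, -0.002, -624.406], [0.889, -0.371, 0.27, -29.799], [0.249, -0.106, -0.963, 392.057], [0.0, 0.0, 0.0, 1.0]]
```

View pics/top0.png

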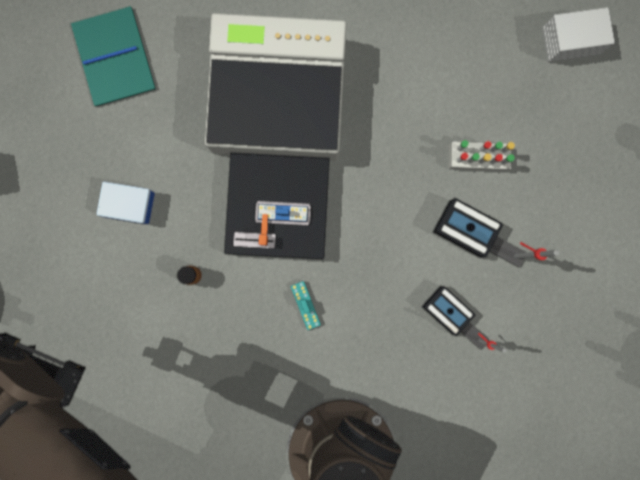

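View pics/scene0.png

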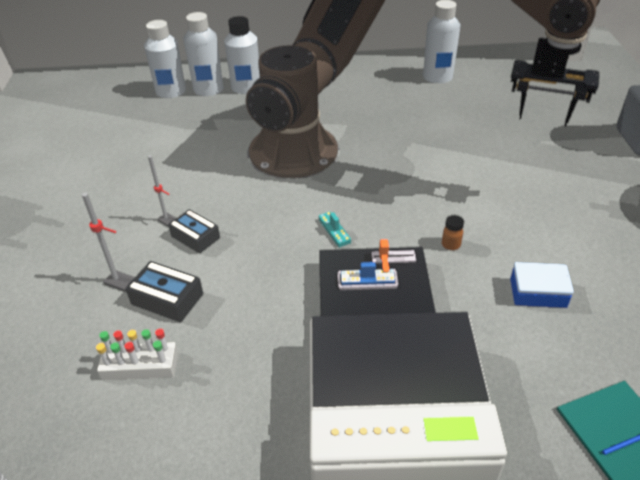

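```bash
cat > h.py <<'E'
from cell import monitor, viewer, order, env
import cv2, numpy as np
def ray(i,p):
    T=np.array(i["camera_from_world"]);R=T[:3,:3];c=-R.T@T[:3,3]
    d=R.T@np.linalg.inv(i["K"])@np.array([p[0],p[1],1.]);return c,d
def onz(i,p,z):
    c,d=ray(i,p);return c+d*(z-c[2])/d[2]
def proj(i,P):
    T=np.array(i["camera_from_world"]);q=np.array(i["K"])@(T[:3,:3]@np.array(P,float)+T[:3,3]);return q[:2]/q[2]
def tri(i,p,j,q):
    c,d=ray(i,p);e,f=ray(j,q)
    s=np.linalg.lstsq(np.c_[d,-f],e-c,rcond=None)[0]
    a,b=c+d*s[0],e+f*s[1];return (a+b)/2,np.linalg.norm(a-b)
def blobs(im,lo,hi,amin=8):
    hsv=cv2.cvtColor(im,cv2.COLOR_RGB2HSV);m=cv2.inRange(hsv,lo,hi)
    n,l,st,c=cv2.connectedComponentsWithStats(m)
    return [(st[k].tolist(),np.round(c[k],1).tolist(),np.c_[np.where(l==k)[::-1]]) for k in range(1,n) if st[k][4]>=amin]
E
python3 - <<'E'
from h import *
ld=lambda n:cv2.imread(f"pics/{n}0.png")[:,:,::-1].copy()
for n in("top","scene"):
    im=ld(n)
    for name,lo,hi in(("orange",(5,170,120),(14,255,255)),("red",(0,150,90),(4,255,255)),("blue",(95,80,50),(118,255,255))):
        for st,c,p in blobs(im,lo,hi):
            r=cv2.minAreaRect(p.astype(np.float32)); print(n,name,st,c,np.round(r[1],1),round(r[2],1), np.round(onz(viewer.camera_info(n),c,56 if name=="blue" else 96.5)).tolist())
a=cv2.resize(ld("top")[185:270,215:345],None,fx=4.5,fy=4.5,interpolation=2)[:380]
b=cv2.resize(ld("top")[190:275,425:555],None,fx=4.5,fy=4.5,interpolation=2)[:380]
c=cv2.resize(ld("scene")[185:325,70:210],None,fx=4,fy=4,interpolation=2)
d=np.zeros((600,800,3),np.uint8)
d[:300,:400]=cv2.resize(a,(400,300));d[300:,:400]=cv2.resize(b,(400,300));d[:400,400:]=cv2.resize(c,(400,400))
cv2.imwrite("pics/c1.png",d[:,:,::-1])
E
```

```text
top orange [262, 228, 5, 16, 40] [263.8, 236.4] [ 4. 15.] 0.0 [494.0, 177.0, 96.0]
top red [485, 142, 6, 6, 26] [487.2, 144.7] [4.2 5.7] 45.0 [703.0, -319.0, 96.0]
top red [461, 154, 6, 5, 24] [463.9, 156.0] [4. 5.] 90.0 [677.0, -266.0, 96.0]
top red [496, 155, 6, 6, 28] [498.5, 157.5] [4.2 5.7] 45.0 [674.0, -344.0, 96.0]
top red [532, 249, 13, 11, 69] [538.4, 253.9] [10. 12.] 90.0 [460.0, -430.0, 96.0]
top red [480, 335, 14, 14, 32] [487.2, 341.8] [16.1  6.7] 30.3 [267.0, -315.0, 96.0]
top blue [82, 46, 55, 19, 282] [109.2, 54.9] [ 5.1 56.6] 73.7 [913.0, 540.0, 56.0]
top blue [144, 192, 10, 32, 140] [149.1, 207.5] [ 4.5 31.6] 10.9 [561.0, 441.0, 56.0]
top blue [275, 206, 15, 15, 193] [282.2, 212.5] [13.5 14.1] 4.8 [552.0, 139.0, 56.0]
top blue [448, 211, 45, 33, 620] [470.1, 226.8] [45.4 14.7] 28.3 [522.0, -289.0, 56.0]
top blue [434, 296, 32, 31, 385] [449.9, 310.8] [35.  11.4] 42.5 [332.0, -242.0, 56.0]
scene orange [381, 241, 7, 8, 46] [383.7, 244.3] [7. 6.] 90.0 [494.0, 182.0, 96.0]
scene orange [381, 253, 8, 18, 84] [384.6, 261.8] [17.3  5.4] 80.5 [546.0, 176.0, 96.0]
scene red
[... 492 characters left out ...]
ne blue [195, 65, 17, 16, 221] [202.8, 72.6] [14.4 15.6] 84.3 [-369.0, -266.0, 56.0]
scene blue [234, 66, 17, 15, 218] [242.4, 72.5] [14.3 15.6] 84.3 [-356.0, -142.0, 56.0]
scene blue [155, 70, 18, 15, 228] [163.6, 76.7] [14. 17.] 90.0 [-356.0, -386.0, 56.0]
scene blue [178, 215, 30, 19, 231] [192.5, 224.1] [29.1  9.2] 30.1 [346.0, -238.0, 56.0]
scene blue [342, 261, 53, 24, 425] [367.7, 273.9] [22.4 52.1] 88.2 [539.0, 144.0, 56.0]
scene blue [510, 269, 62, 39, 840] [537.5, 297.1] [64.5 31.1] 24.1 [633.0, 475.0, 56.0]
scene blue [139, 270, 47, 24, 504] [162.2, 281.9] [45.7 12.9] 19.2 [523.0, -287.0, 56.0]
scene blue [602, 434, 38, 21, 271] [620.9, 444.7] [ 6.7 41.5] 66.8 [956.0, 508.0, 56.0]
```

View pics/c1.png

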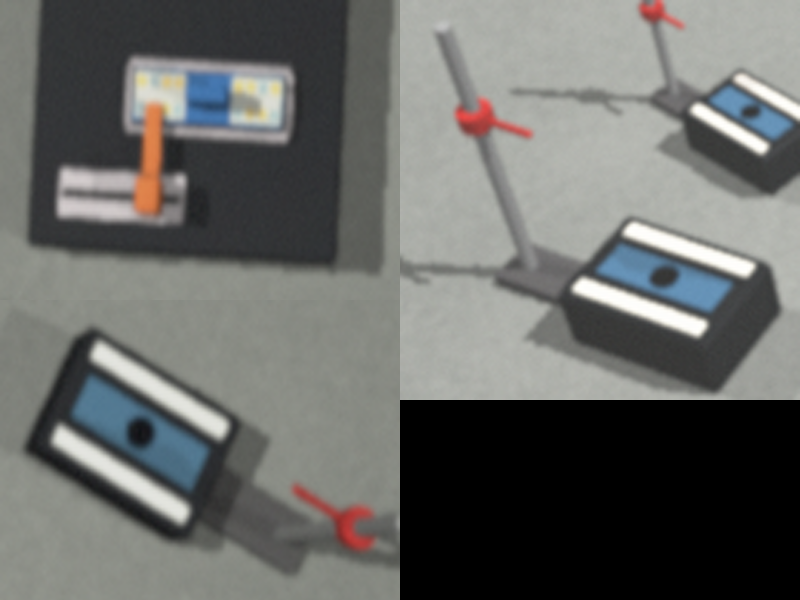

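Run:
```python
from h import *
t=viewer.camera_info("top");s=viewer.camera_info("scene")
P,e=tri(t,(520.9,242.9),s,(115.5,231.9));print("tip",P,e)
im=cv2.imread("pics/top0.png")[:,:,::-1].copy()
for st,c,p in blobs(im,(95,80,50),(118,255,255)):
    if st[4] in(620,):
        b=cv2.boxPoints(cv2.minAreaRect(p.astype(np.float32)));w=np.array([onz(t,q,56)[:2] for q in b]);print(w.round(1).tolist())
        for k in range(2):
            d=w[k+1]-w[k];print(np.linalg.norm(d),np.degrees(np.arctan2(d[1],d[0])))
# white light bars
for st,c,p in blobs(im,(0,0,215),(180,40,255),60):
    if st[0]>400 and 190<st[1]<260:
        r=cv2.minAreaRect(p.astype(np.float32));print(c,r[1],r[2],onz(t,c,56))
for nm,q,z in(("nest corner deck FL",(228,154),50),("FR",(328,157),50),("BL",(225,256),50),("BR",(325,258.5),50),("carr grip",(283,211.5),100),("carrier body",(283,213),66),("lock",(263.2,239.5),96.5)):
    print(nm,onz(t,q,z).round(1))
d=im.astype(int)
# deck mask
g=cv2.inRange(im,(0,0,0),(60,60,60));n,l,stt,cc=cv2.connectedComponentsWithStats(g)
k=l[245,290];pp=np.c_[np.where(l==k)[::-1]];print(stt[k]);
# fit left, right edges rows 170-245
rows=range(170,245,3);L=[pp[pp[:,1]==r][:,0].min() for r in rows];R=[pp[pp[:,1]==r][:,0].max() for r in rows]
for E in(L,R):
    a,b=np.polyfit(list(rows),E,1);p0=onz(t,(a*170+b,170),50);p1=onz(t,(a*245+b,245),50);v=p0-p1;print("edge",p0.round(1),p1.round(1),np.degrees(np.arctan2(v[1],v[0])))
```

```text
tip [ 480.45501847 -365.01234411  166.57833086] 4.561874808290316
[[531.8, -235.8], [561.6, -251.9], [513.0, -343.1], [483.3, -326.9]]
33.83230080624402 -28.440308098434137
103.29638870151675 -118.07436553771667
[476.2, 214.8] (46.049617767333984, 3.3519651889801025) 28.610462188720703 [ 549.76441725 -303.60451704   56.        ]
[463.7, 238.6] (46.126190185546875, 3.3706188201904297) 28.442928314208984 [ 495.15296676 -274.59435433   56.        ]
nest corner deck FL [686.  264.8  50. ]
FR [681.1  35.3  50. ]
BL [452. 268.  50.]
BR [447.8  40.8  50. ]
carr grip [549.5 134.9 100. ]
carrier body [549.5 136.6  66. ]
lock [487.6 178.   96.5]
[ 225  153  104  106 7853]
edge [649.  259.4  50. ] [477. 267.  50.] -2.5519360609434254
edge [650.9  35.7  50. ] [478.6  44.2  50. ] -2.8367624015754607
```

Request:
move_arm(moves=[-0.282,-0.202,0,0,-0.282,-0.202,0,0,-0.282,-0.202,0,0,-0.282,-0.202,0,0,-0.282,-0.202,0,0,-0.282,-0.202,0,0,-0.282,-0.202,0,0,-0.282,-0.202,0,0,-0.282,-0.202,0,0,0,0,0,-0.11])

```text
t: 1.4
eef_pos: [488.5, 175.7, 214.4]
tcp_rot: [-3.141, 0.0, 2.918]
ft_force: [-1.0, -0.2, -0.1]
opening: 1.001
grip_force: 0.0
```

Request:
move_arm(moves=[0,0,0,-0.11,0,0,0,-0.003,0,0,0,0,0,0,0,0], claw=50)

```text
t: 1.9
eef_pos: [487.0, 178.5, 214.6]
tcp_rot: [3.142, 0.0, 3.094]
ft_force: [-0.4, -0.3, -1.1]
opening: 0.639
grip_force: 0.0
```

Run:
```python
from h import *
s=monitor.state();print(s["t"],s["eef_pos"],s["tcp_rot"],s["joints"])
i=viewer.camera_info("wrist");im=viewer.read_camera("wrist");cv2.imwrite("pics/w1.png",im[:,:,::-1]);np.save("pics/w1.npy",im)
import pickle;pickle.dump(i,open("pics/w1.pkl","wb"))
for n,P in(("lock",(487.6,178,96.5)),("carrier grip",(549.5,135,100))):print(n,proj(i,P))
for st,c,p in blobs(im,(3,150,90),(16,255,255),30):print("or",st,c,onz(i,c,96.5))
for st,c,p in blobs(im,(100,120,50),(120,255,255),60):print("bl",st,c,onz(i,c,100))
```

```text
1.9 [486.9843639  178.48462636 214.64061113] [3.14153542e+00 1.16801914e-05 3.09431569e+00] [ 2.23877171e-01  3.40459718e-01  1.81666982e+00  6.24430021e-05
  9.84436531e-01 -1.29967674e+00]
lock [314.73184972 233.23481853]
carrier grip [266.62443183 308.4473456 ]
or [469, 94, 51, 54, 1392] [488.9, 121.2] [408.57310596 309.65207969  96.5       ]
or [308, 210, 23, 55, 315] [317.6, 222.2] [478.70653157 180.68799344  96.5       ]
bl [561, 234, 79, 83, 2559] [589.0, 269.6] [527.3745626  397.59287284 100.        ]
bl [217, 272, 26, 7, 150] [229.9, 274.6] [518.10518934 107.75501044 100.        ]
bl [250, 272, 62, 45, 1795] [276.5, 292.5] [535.546997   144.28441323 100.        ]
bl [327, 272, 11, 12, 66] [332.0, 275.1] [522.41012135 190.35618402 100.        ]
```

View pics/w1.png

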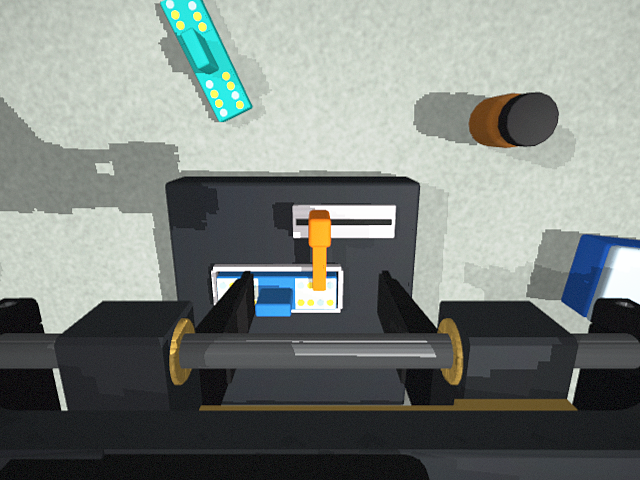

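Run:
```python
from h import *
import pickle;i=pickle.load(open("pics/w1.pkl","rb"));im=np.load("pics/w1.npy")
print(onz(i,(320,234),96.5),onz(i,(275,310),100),onz(i,(268,217),56),proj(i,(487,178.5,214.6)))
c=cv2.resize(im[195:325,200:360],(800,600*0+650)[:2],interpolation=0)[:600]
cv2.imwrite("pics/w1c.png",c[:,:,::-1])
```

```text
[488.42586533 182.15426525  96.5       ] [551.2409085  141.85021861 100.        ] [481.52785836 136.27492777  56.        ] [314.97671035 294.67330752]
```

View pics/w1c.png

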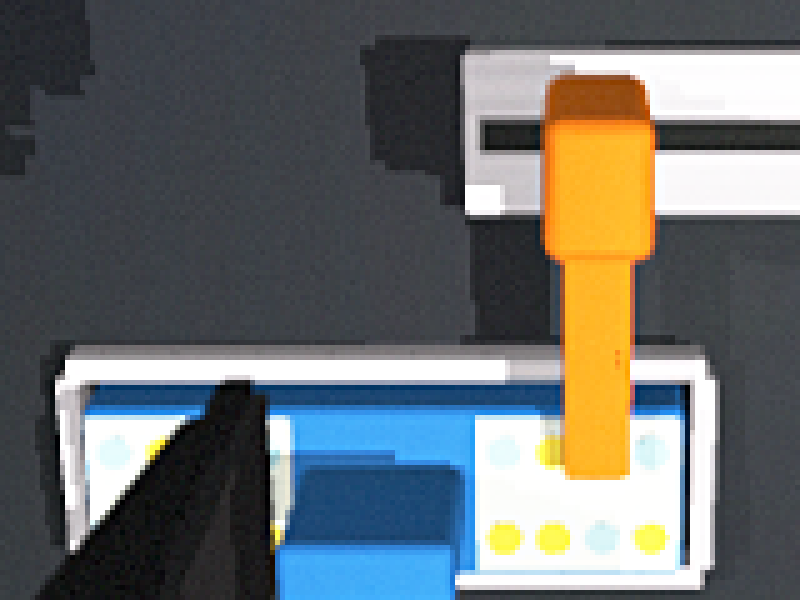

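Request:
move_arm(moves=[0,0.024,0,0,0,0,0.25,0,0,0,0.25,0,0,0,0.25,0,0,0,0.1,0,0,0,0.1,0,0,0,0,0,0,0,0,0])

```text
t: 2.95
eef_pos: [487.7, 182.1, 72.9]
tcp_rot: [3.141, 0.001, 3.096]
ft_force: [0.2, 0.8, 1.4]
opening: 0.527
grip_force: 0.0
```

Request:
move_arm(moves=[0,0,0,0,0,0,0,0,0,0,0,0,0,0,0,0], claw=10)

```text
t: 3.45
eef_pos: [487.3, 181.9, 72.3]
tcp_rot: [3.141, 0.0, 3.096]
ft_force: [-0.5, 0.1, 1.9]
opening: 0.185
grip_force: 30.0
```

Request:
move_arm(moves=[0,0.067,0,0,0,0.067,0,0,0,0.067,0,0,0,0.067,0,0,0,0,0,0])

```text
t: 4.08
eef_pos: [489.3, 223.2, 72.3]
tcp_rot: [3.141, 0.001, 3.097]
ft_force: [0.6, 1.6, 4.1]
opening: 0.187
grip_force: 30.0
```

Request:
move_arm(moves=[0,0.02,0,0,0,0.014,0,0,0,0,0,0])

```text
t: 4.45
eef_pos: [489.4, 227.3, 72.3]
tcp_rot: [3.141, 0.0, 3.096]
ft_force: [0.1, 1.0, 5.8]
opening: 0.19
grip_force: 30.0
```

Request:
move_arm(moves=[0,0.014,0,0,0,0,0,0])

```text
t: 4.7
eef_pos: [489.5, 228.4, 72.2]
tcp_rot: [-3.141, -0.0, 3.096]
ft_force: [0.3, -7.4, 6.7]
opening: 0.187
grip_force: 30.0
```

Request:
move_arm(moves=[0,0.01,0,0,0,0,0,0])

```text
t: 4.95
eef_pos: [489.4, 228.7, 72.2]
tcp_rot: [-3.139, -0.001, 3.097]
ft_force: [1.5, -18.4, 8.8]
opening: 0.191
grip_force: 30.0
```

Request:
move_arm(moves=[0,0.01,0,0,0,0,0,0])

```text
t: 5.2
eef_pos: [489.4, 228.9, 72.2]
tcp_rot: [-3.137, -0.001, 3.097]
ft_force: [1.7, -30.1, 10.0]
opening: 0.186
grip_force: 30.0
```

Request:
move_arm(moves=[0,-0.015,0,0,0,0,0,0])

```text
t: 5.45
eef_pos: [489.5, 228.5, 72.2]
tcp_rot: [-3.14, -0.0, 3.096]
ft_force: [1.6, -11.5, 7.1]
opening: 0.183
grip_force: 30.0
```

Request:
move_arm(moves=[0,0,0,0,0,0,0,0,0,0,0,0,0,0,0,0,0,0,-0.2,0,0,0,-0.3,0,0,0,-0.3,0], claw=50)

```text
t: 6.32
eef_pos: [489.2, 230.0, 193.3]
tcp_rot: [-3.141, -0.001, 3.096]
ft_force: [0.3, 0.3, 0.3]
opening: 0.527
grip_force: 0.0
```

Request:
move_arm(moves=[-0.217,-0.28,0,0,-0.217,-0.3,0,0,0,0,0,0.111,0,0,0,0.111,0,0,0,0.111,0,0,0,0.111,0,0,0,0.111,0,0,0,0.111,0,0,0,0.111,0,0,0,0.111])

```text
t: 7.58
eef_pos: [550.4, 140.2, 192.0]
tcp_rot: [-3.141, -0.0, 1.696]
ft_force: [0.6, 0.0, 0.4]
opening: 0.527
grip_force: 0.0
```

Request:
move_arm(moves=[0,0,0,0.111,0,0,0,0,0,0,0,0])

```text
t: 7.95
eef_pos: [550.5, 140.2, 192.1]
tcp_rot: [-3.142, -0.0, 1.531]
ft_force: [0.1, 0.9, -0.1]
opening: 0.523
grip_force: 0.0
```

Run:
```python
from h import *
s=monitor.state();print(s["t"],s["eef_pos"],s["tcp_rot"])
i=viewer.camera_info("wrist");im=viewer.read_camera("wrist");cv2.imwrite("pics/w2.png",im[:,:,::-1]);np.save("pics/w2.npy",im)
import pickle;pickle.dump(i,open("pics/w2.pkl","wb"))
for n,P in(("lock",(489.4,228.9,96.5)),("carrier grip",(550.4,140,100))):print(n,proj(i,P))
```

```text
7.95 [550.45629749 140.15364568 192.11346689] [-3.14153090e+00 -3.58937885e-05  1.53076082e+00]
lock [221.79779905 116.25949652]
carrier grip [317.33324249 240.77526721]
```

View pics/w2.png

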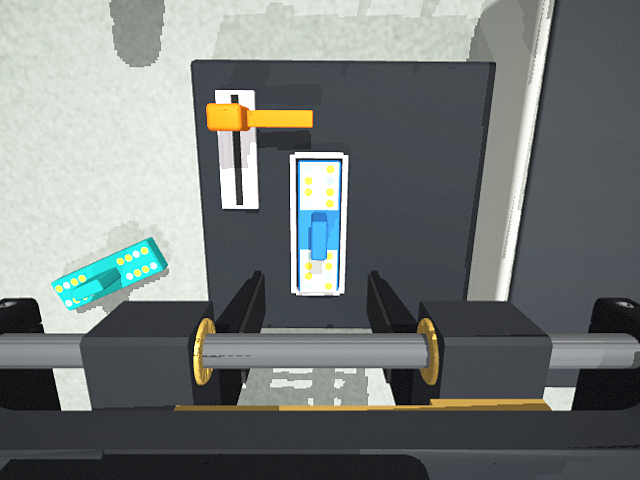

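Request:
move_arm(moves=[0,0.005,0.25,0,0,0,0.25,0,0,0,0.15,0,0,0,0.1,0,0,0,0.06,0,0,0,0,0,0,0,0,0])

```text
t: 8.88
eef_pos: [551.6, 140.2, 71.3]
tcp_rot: [3.14, -0.0, 1.527]
ft_force: [0.1, -0.9, 0.8]
opening: 0.524
grip_force: 0.0
```

Request:
move_arm(moves=[0,0,0,0,0,0,0,0,0,0,0,0,0,0,0,0,0,0,0,0], claw=5)

```text
t: 9.5
eef_pos: [551.4, 140.1, 70.6]
tcp_rot: [3.141, -0.0, 1.527]
ft_force: [0.5, -0.5, 0.8]
opening: 0.124
grip_force: 30.0
```

Request:
move_arm(moves=[0,0,-0.03,0,0,0,-0.03,0,0,0,-0.1,0,0,0,-0.2,0,0,0,-0.25,0,0,0,-0.3,0,0,0,-0.3,0,0,0,-0.3,0,0,0,0,0])

```text
t: 10.62
eef_pos: [551.9, 140.2, 301.4]
tcp_rot: [3.135, -0.001, 1.527]
ft_force: [-0.5, -0.0, -1.1]
opening: 0.123
grip_force: 30.0
```

Request:
move_arm(moves=[-0.1,0.034,0,0,-0.2,0.034,0,0,-0.3,0.04,0,0,-0.35,0.04,0,0,-0.35,0.04,0,0,-0.35,0.04,0,0,-0.35,0.04,0,0,-0.35,0.04,0,0,-0.35,0.04,0,0,-0.3,0.03,0,0])

```text
t: 11.88
eef_pos: [587.1, -314.8, 295.2]
tcp_rot: [-3.139, -0.001, 1.526]
ft_force: [0.9, 0.1, -2.2]
opening: 0.128
grip_force: 30.0
```

Request:
move_arm(moves=[-0.15,0.02,0,0,-0.1,0,0,0,0,0,0,0,0,0,0,0])

```text
t: 12.38
eef_pos: [589.6, -348.4, 297.2]
tcp_rot: [-3.142, -0.0, 1.528]
ft_force: [0.7, 0.5, -0.6]
opening: 0.123
grip_force: 30.0
```

```bash
cat > snap.py <<'E'
from h import *
import sys,pickle
n=sys.argv[1]
s=monitor.state();print(s["t"],s["eef_pos"],s["tcp_rot"])
i=viewer.camera_info("wrist");im=viewer.read_camera("wrist");cv2.imwrite(f"pics/{n}.png",im[:,:,::-1]);np.save(f"pics/{n}.npy",im)
pickle.dump(i,open(f"pics/{n}.pkl","wb"))
print(proj(i,(482,-364,167)))
for st,c,p in blobs(im,(0,150,70),(6,255,255),20):print("red",st,c)
for st,c,p in blobs(im,(95,80,50),(118,255,255),200):print("bl",st,c)
E
python3 snap.py w3
```

```text
12.375 [ 589.59049078 -348.42685529  297.23951873] [-3.14158918e+00 -3.69419383e-04  1.52782033e+00]
[189.88253752 250.86584303]
red [397, 116, 18, 17, 238] [405.5, 124.1]
red [421, 170, 19, 16, 227] [430.4, 177.1]
red [394, 195, 17, 16, 207] [401.6, 202.5]
red [152, 251, 40, 65, 836] [173.9, 288.5]
bl [45, 78, 56, 73, 1557] [72.2, 114.0]
bl [221, 99, 63, 100, 2532] [251.8, 148.3]
bl [280, 177, 72, 157, 3813] [315.9, 268.9]
```

View pics/w3.png

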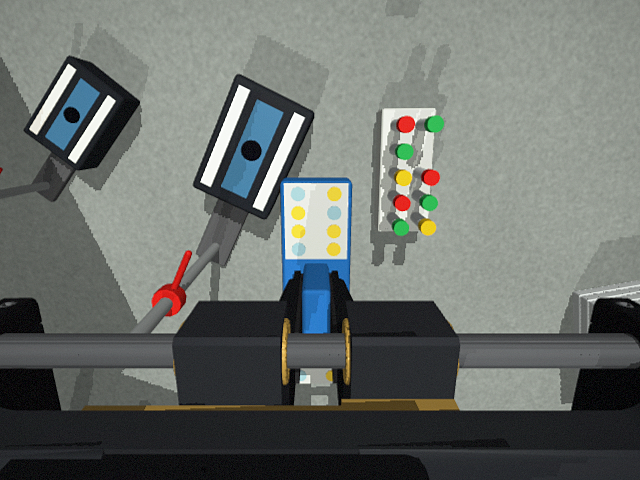

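Request:
move_arm(moves=[0,-0.15,0,0,0,-0.25,0,0,0,-0.3,0,0,0,-0.3,0,0,0,-0.2,0,0,0,-0.1,0,0,0,0,0,0,0,0,0,0])

```text
t: 13.42
eef_pos: [395.6, -341.0, 297.1]
tcp_rot: [3.141, 0.0, 1.527]
ft_force: [-0.1, 0.2, -1.6]
opening: 0.127
grip_force: 30.0
```

```bash
python3 snap.py w4
python3 - <<'E'
from h import *
import pickle
I=[pickle.load(open(f"pics/{n}.pkl","rb")) for n in("w3","w4")];M=[np.load(f"pics/{n}.npy") for n in("w3","w4")]
tips=[]
for i,im in zip(I,M):
    e=proj(i,(482,-364,167));best=[b for b in blobs(im,(0,120,60),(8,255,255),100) if np.abs(b[2]-e).sum(1).min()<15]
    p=best[0][2]; top=p[:,1].min(); q=p[p[:,1]<top+2].mean(0);q2=p[(p[:,1]>top+10)&(p[:,1]<top+13)].mean(0); print(q,q2); tips.append(q)
P,r=tri(I[0],tips[0],I[1],tips[1]);print("tip",P,r)
for i,im in zip(I,M):
    e=proj(i,(522,-289,56))
    for st,c,p in blobs(im,(95,80,50),(118,255,255),200):
        if np.hypot(*(np.array(c)-e))<20:
            b=cv2.minAreaRect(p.astype(np.float32));w=np.array([onz(i,x,56)[:2] for x in cv2.boxPoints(b)])
            d=w[1:3]-w[:2];d=d[np.argmax(np.linalg.norm(d,axis=1))];print("win",w.mean(0),np.linalg.norm(d),np.degrees(np.arctan2(d[1],d[0])))
E
```

```text
13.425 [ 395.58034303 -341.02639431  297.10563419] [3.14117069e+00 8.82816562e-05 1.52739220e+00]
[421.29072062 249.84318085]
red [591, 115, 25, 16, 324] [603.3, 122.7]
red [168, 166, 35, 42, 374] [184.8, 189.4]
red [609, 168, 24, 17, 301] [621.0, 175.7]
red [577, 194, 23, 16, 286] [588.4, 201.2]
red [377, 249, 46, 53, 664] [398.9, 282.2]
bl [223, 77, 60, 73, 1551] [252.6, 113.0]
bl [398, 98, 73, 100, 2550] [433.8, 147.3]
bl [280, 178, 72, 156, 3797] [316.1, 269.5]
[188.14285714 250.71428571] [184.5 261.5]
[419.    249.625] [414.26666667 260.46666667]
tip [ 480.28397542 -364.0056413   166.2444998 ] 0.05846373859409967
win [ 521.5993961  -288.35807193] 102.18153815842801 60.90232946311493
win [ 522.03323564 -288.83794676] 101.14416872967467 61.78717378849923
```

Request:
move_arm(moves=[0.06,0.127,0,0,0.12,0.25,0,0,0.12,0.25,0,0,0.085,0.2,0,0,0,0,0,0.1,0,0,0,0.1,0,0,0,0.088,0,0,0,0,0,0,0,0])

```text
t: 14.6
eef_pos: [521.5, -288.6, 296.8]
tcp_rot: [-3.141, -0.0, 1.078]
ft_force: [-0.5, -0.2, -1.0]
opening: 0.125
grip_force: 30.0
```

Run:
```python
from h import *
import pickle
for n,z in(("w3",297.2),("w4",297.1)):
    i=pickle.load(open(f"pics/{n}.pkl","rb"));im=np.load(f"pics/{n}.npy")
    tcp=np.array((589.6,-348.4) if n=="w3" else (395.6,-341.0))
    b=[b for b in blobs(im,(95,80,50),(118,255,255),2000) if b[0][0]==280][0][2]
    r=b[:,1].min();row=b[b[:,1]==r+2];print(r,row[:,0].min(),row[:,0].max())
    for col in(row[:,0].min(),row[:,0].max()):
        w=onz(i,(col,r),z-4)[:2]-tcp;a=1.5275;print("tool xy",w@[np.cos(a),np.sin(a)],w@[np.sin(a),-np.cos(a)])
s=monitor.state();print(s["t"],s["eef_pos"],s["tcp_rot"])
```

```text
177 282 348
tool xy 56.20690829333477 -16.773871588818167
tool xy 56.228623489461754 13.666593952388387
178 282 349
tool xy 55.78130373425161 -16.77525197700942
tool xy 55.78809788496327 14.140400874565575
14.6 [ 521.46929876 -288.59586877  296.81759825] [-3.14118320e+00 -1.78243686e-04  1.07785517e+00]
```

Request:
move_arm(moves=[-0.004,0.003,0.1,0,0,0,0.2,0,0,0,0.2,0,0,0,0.15,0,0,0,0.06,0,0,0,0.025,0,0,0,0,0,0,0,0,0,0,0,0,0])

```text
t: 15.72
eef_pos: [521.4, -289.6, 187.4]
tcp_rot: [3.141, 0.0, 1.075]
ft_force: [-0.2, -0.7, -1.3]
opening: 0.124
grip_force: 30.0
```

Run:
```python
from h import *
s=monitor.state();print(s["t"],s["eef_pos"],s["tcp_rot"],s["ft_force"],s["qvel"].round(3))
im=viewer.read_camera("scene");i=viewer.camera_info("scene");t=viewer.camera_info("top");tm=viewer.read_camera("top")
o=np.zeros((600,800,3),np.uint8)
o[:,:400]=cv2.resize(im[150:330,70:190],(400,600),interpolation=2)
o[:300,400:]=cv2.resize(tm[185:275,430:550],(400,300),interpolation=2)
o[300:,400:]=cv2.resize(viewer.read_camera("wrist"),(400,300))
cv2.imwrite("pics/f.png",o[:,:,::-1])
```

```text
15.725 [ 521.38928327 -289.55700729  187.3708617 ] [3.14070568e+00 3.49614837e-05 1.07457761e+00] [-0.16135876 -0.74480689 -1.34389323] [ 0.     0.     0.003  0.001 -0.001 -0.001]
```

View pics/f.png

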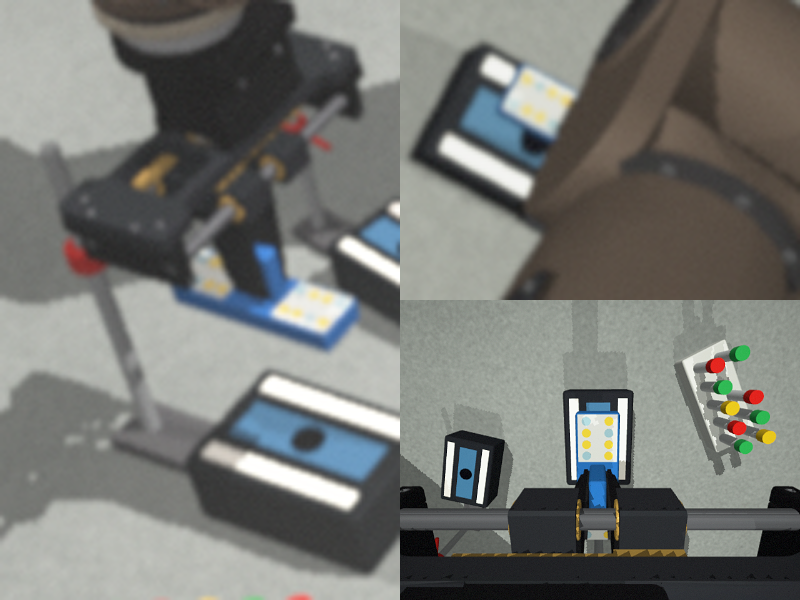

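Request:
move_arm(moves=[0,0,0.006,0,0,0,0,0,0,0,0,0,0,0,0,0,0,0,0,0])

```text
t: 16.5
eef_pos: [521.3, -289.5, 185.9]
tcp_rot: [3.142, -0.0, 1.074]
ft_force: [-0.6, -0.7, -2.5]
opening: 0.123
grip_force: 30.0
```

```bash
python3 -c "
from h import *
s=monitor.state();print(s['eef_pos'],s['grip_force'],abs(s['qvel']).max());print(order.job_done())"
```

```text
[ 521.26791533 -289.48509805  185.9409521 ] 29.99875098466873 0.0027851882016692213
the job is handed in; nothing more can be done
None
```

I slid the lock to its end stop and handed the job in at about 16.5 s. The gripper is holding the carrier level and lengthwise over the larger station's window, its underside about 166 mm above the bench, the height I measured for the pointer tip; no verdict came back.

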